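# Lock the lap's castle nut with its cross pin

### The job

A fresh lap has been put on the little polishing machine and its castle nut is still finger-loose. Turn the nut clockwise until you feel it bite on the spring washer, tighten on just to the first slot after that which lines up with the arbor's cross hole, then slide the lock pin through slot and hole, gently and never forcing it, until its collar is against the nut, and let go. Leave the other things on the table where they are.

Things in the scene. Friction and masses are not known exactly. Their poses are not given: they have to be found in the camera images.
- lap: Polishing machine, fixed: grey housing 240x212x58 mm, black round splash pan 196 mm across (rim 74 mm above the table), dark steel lap 152 mm across, top at 80 mm. In its middle stands the arbor, a steel bar 16 mm thick, top at 122.5 mm, which does not turn. Origin on the table under the arbor's axis; x points from its front (dial, switch) to its back, z up.
- hole (a point): Centre of the cross hole through the arbor, on the arbor's axis, 110 mm above the table. Its x axis runs along the hole, level, from the machine's front to its back. The hole is 7.6 mm wide and high and goes right through; the pin may enter from either end.
- nut_top (a point): Centre of the castle nut's top, 116.5 mm above the table. Its x axis points along the middle of one of six like radial slots (one every 60 degrees), z up. The slots are 9 mm wide, 11 mm deep and open at the top, in a round crown 35.6 mm across. The pin passes if a slot and the hole are within about 5 degrees. Clockwise from above tightens.
- nut_hex (a point): Centre of the nut's hexagon below the crown, 95.6 mm above the table, 38 mm across flats; flats 22 mm long, 15 mm high (88 to 103 mm above the table), each lying under a slot and square to it. Below it only washer and clamp flange, no wider than 42 mm, then the lap at 80 mm.
- nut_ring (a joint): Gap between the nut (its thrust ring) and the spring washer, m: 0 from the bite on; before, 0.08 mm for each 60 degrees still to go - too small to read through the noise. How it feels: the nut runs freely at 0.03 N m for an unknown 40 to 110 degrees, then bites and takes a steady 0.45 N m (some 0.25 still rests on the tool when you stop). It stays where it is left. The first slot (any of the six) lines up 17 to 47 degrees after the bite.
- washer (a joint): Spring washer under the nut: how far it is pressed flat, m. 0 until the nut bites, then 0.08 mm for each 60 degrees that the nut is tightened further; it does not return. Too small to read through the noise.
- pin_grip (a point): Centre of the lock pin's flat-sided cast aluminium grip, 24 mm long (x), 10 mm wide (y), 28 mm high (z). The pin (45 to 70 g) stands loose on the table on the grip's flat bottom, this point 14 mm up. x points along the shank to its tip; the shank's axis runs 4 mm below this point. Pinch the grip across its 10 mm.
- pin_tip (a point): Tip of the pin's steel shank, on its axis, 63 mm ahead of and 4 mm below the grip's centre; same axes. The shank is 6 mm thick, 47 mm long, its last 5 mm tapering to 2.8 mm. At its root, in front of the grip, is a round collar 16 mm across, 5 mm long.
- pin_mid (a point): Point on the shank's axis 18 mm ahead of the collar's front face (34 mm ahead of and 4 mm below the grip's centre): it is at the centre of the cross hole when the collar touches the nut's crown.
- pin: The lock pin as a whole; origin at the height of the grip's underside, below the collar's front face; x along the shank to its tip.
- stone_oval: Bystander, loose: oval reddish-brown polished palm stone, 48x35x24 mm; origin at the centre of its underside.
- stone_round: Bystander, loose: round olive-grey polished palm stone, 48x48x20 mm; origin at the centre of its underside.
- gem_jar_a: Bystander, loose: small black round gem jar with clear top, 33 mm across, 22 mm high; origin at the centre of its underside.
- gem_jar_b: Bystander, loose: the same kind of gem jar, 33 mm across, 22 mm high; origin at the centre of its underside.
- folding_loupe: Bystander, loose: folding steel loupe, 25x45x14 mm; origin at the centre of its underside.
- work_dish: Bystander, loose: shallow steel sorting dish with a few beads, 101 mm across, 21 mm high; origin at the centre of its underside.
- pen: Bystander, loose: black and white marker pen, 135 mm long; origin at the centre of its underside.
- pocket_torch: Bystander, loose: black pocket torch, 113 mm long, 26 mm thick; origin at the centre of its underside.

How it is judged:
On the way:
1. the nut has bitten and is drawn tight by at least 10 degrees more (value of joint washer above 1.8e-05 m), for 0.2 s.
At the end, for the whole second after the job is handed in: The pin lies through slot and hole, its collar within 6 mm of the nut, at rest; the nut still bears on the washer (backed off by no more than about 5 degrees of turn) and is tightened past its bite by 10 to 56 degrees, that is to the first slot that lines up and not to the one after (distance between pin_mid and hole below 0.006 m and angle between the x axis of pin_tip and the x axis of hole, either way round below 0.2 rad and value of joint washer between 1.8e-05 and 8.4e-05 m and value of joint nut_ring below 3e-06 m and linear speed of pin below 0.01 m/s); the robot touches nothing.
It fails at once if the pin is forced: more than 20 N between it and the machine or its nut (contact force between pin and lap above 20 N).
It fails at once if another thing on the table is moved by more than 30 mm (distance of any of stone_oval, stone_round, gem_jar_a, gem_jar_b, folding_loupe, work_dish, pen, pocket_torch from where it was at the start of the episode above 0.03 m).
It also fails if it takes over 72 s, if anything falls off the work surface, if the arm or the gripper's body presses on something with over 40 N, if the wrist force passes 120 N, or if a joint passes its speed limit or range.

### The arm

A 7-joint arm with a two-finger parallel gripper is mounted at the origin on a cart in front of the work surface, level with it; the furniture and walls round the work are solid. World frame = base frame: x ahead of the robot, y to its left, z up, the work surface at z = 0. Lengths are in m, angles in rad, forces in N, time in s.
With the tool pointing down it reaches from about 0.4 to 0.85 m from the base axis. Payload 4.5 kg.
Tool frame: the origin (TCP) lies at the very end of the fingers, on their centre line; the grasp point (between the pads) lies 19 mm behind it (hold_point_z is the distance from the TCP to the grasp point, in m); z points along the fingers, y is the line along which they close (so a half turn about z gives the same grasp; the last joint's range is limited). The gripper opens to 85 mm and grips with 20 to 120 N. Pads are 22 mm wide; open, the fingers measure 114 mm over their backs; the gripper's body (76 mm by 85 mm) begins 54 mm behind the grasp point. The pads swing forward as they close: fully open they stand 13 mm farther back than shut.
Start: joints at [-1.238, 0.689, -0.195, 1.565, 0.157, 0.902, -0.215], TCP at [0.184, 0.597, 0.231] pointing down, gripper open.
Joint ranges: [-3.01, 3.01], [-0.46, 2.08], [-1.47, 1.51], [0.13, 2.56], [-1, 4.14], [0.04, 2.09], [-2.66, 2.66]. Speed limits (rad/s): [2.57, 2.57, 3.14, 3.14, 3.14, 3.14, 3.14].

### API

Orientations are given as a rotation vector (axis times angle).
In Python, from station import read_state, camera, finish_job, hold_point_z gives the robot as it stands.
- The arm moves only by the shell command python3 -m inch 'ROWS' [FORCE]. ROWS is JSON, a list of rows, each a list of 7 numbers: the opening, from 0 (shut) to 1 (fully open), then the shift along the world's x, y, z in mm, then the turn, a rotation vector about the world's x, y, z in degrees. In form: [[hand, tx, ty, tz, ax, ay, az], ...]. A call has 1 to 20 rows; each row shifts and turns the commanded pose from where the row before left it; what a row does not reach is not made up. A row lasts 1/8 s, in which the tool goes at most 62.5 mm and 10.7 degrees, less where a joint would pass 70% of its speed; a pose out of reach is approached as far as the arm can. A call with a gripper value outside its range is refused whole. The fingers move at their own pace and stop on an object; FORCE is the grip in N (left out, the last holds). Time passes only in rows, so rows that do not move let the fingers close. It gives the time, the measured TCP pose, the force, the opening and the grip force at its end, in the units of the state.
- read_state(): the state, without advancing time (a new reading comes with each control period).
- camera(name): name is "scene" or "top" or "wrist"; returns a dict with "color" (480x640x3 uint8, red, green, blue), "fx", "fy", "cx", "cy" (pixels), "dist_coeffs" ([k1, k2, p1, p2, k3] as OpenCV has them; the pictures are not rectified), "R" (3x3) and "t" (3): a world point X has camera coordinates R X + t; the wrist camera has in their place "T_tool_cam" (4x4, takes a point from camera to tool coordinates, whose origin is the TCP and whose axes are the flange's). Camera axes: x right, y down, z forward; pixel columns grow to the right and rows downward; lengths in m; the calibration is good to about 2 mm. A picture is of the moment at which its call begins: read the wrist's pose just before it. There is no depth.
- finish_job(): hands the job in; it is judged then, once.
The state is a dict: "t": time; "joint_pos": joint angles; "qd": joint speeds; "effort": joint torques, N m; "tool_pos": TCP position; "tcp_rot": TCP orientation; "wrist_force": force on the tool from outside, world axes, zero at the start; "ft_torque": the same for the moment, N m; "opening": finger opening in m; "gripper_force": force on a finger pad.
Only numpy, scipy, OpenCV 4.12 (cv2) and the standard library are available. Lean on these libraries where they do the work, as an engineer would, in place of code of your own. Each camera call takes 0.05 s, during which the arm holds its last target. There are 200 camera calls.

## Working session

There is one attempt and no reset: what is moved stays moved. The work goes in short steps, Python scripts to look and compute and a shell command to move; the robot and the scene stay as the last step left them, time stands still between calls to the robot, and variables do not carry over. Pictures are saved under pics/ and viewed, at most 10 in all, crops included, and the job is handed in when it is done.

```bash
mkdir -p pics; ls; python3 - <<'E'
from station import read_state, camera, hold_point_z
import cv2
s=read_state(); print({k:s[k] for k in s}); print(hold_point_z)
for n in("scene","top"):
    c=camera(n); cv2.imwrite(f"pics/{n}0.png",c["color"][:,:,::-1]); print(n,c["fx"],c["fy"],c["cx"],c["cy"],c["dist_coeffs"],c["R"],c["t"])
print(camera("wrist")["T_tool_cam"])
E
```

```text
pics
{'t': 0.0, 'joint_pos': array([-1.23819796,  0.69003066, -0.194482  ,  1.56638083,  0.15728429,
        0.9025008 , -0.2151103 ]), 'qd': array([ 0.00021151, -0.00021194,  0.00042466, -0.0003925 ,  0.00066662,
        0.0005218 , -0.00109221]), 'effort': array([ 1.35934715e-04, -5.39617217e+01, -1.26682699e+00, -1.58541477e+01,
        9.02948203e-03,  9.41013393e-03,  1.05542523e-05]), 'tool_pos': array([0.18384677, 0.59664229, 0.23044431]), 'tcp_rot': array([-4.67517196e-01, -3.10646507e+00,  3.02507570e-03]), 'wrist_force': array([ 0.57532949, -0.59352195, -0.87370995]), 'ft_torque': array([-0.00396545,  0.00275679,  0.00207634]), 'gripper_force': 0.0, 'opening': 0.08544307432425854}
0.0187
scene 566.3347717917613 566.3347717917613 317.59325131137086 234.66948177165813 [-0.04928619  0.          0.          0.          0.        ] [[ 0.87126112 -0.49074556 -0.00853517]
 [-0.28675168 -0.49482678 -0.82031697]
 [ 0.39834348  0.71715776 -0.57184545]] [-0.56619099  0.12981957  1.06815997]
top 465.802363439215 465.802363439215 321.83433977132853 243.8903723430222 [-0.08267606  0.          0.          0.          0.        ] [[-0.01921606 -0.99975959 -0.01055934]
 [-0.99205273  0.0203793  -0.12416145]
 [ 0.12434679  0.00808953 -0.99220584]] [-0.21143603  0.5208612   1.02574656]
[[-4.15064707e-04 -9.59732856e-01 -2.80913995e-01  7.20588363e-02]
 [ 9.99999908e-01 -3.67586670e-04 -2.21703670e-04 -8.49023680e-07]
 [ 1.09516056e-04 -2.80914061e-01  9.59732920e-01 -1.43108007e-01]
 [ 0.00000000e+00  0.00000000e+00  0.00000000e+00  1.00000000e+00]]
```

View pics/top0.png

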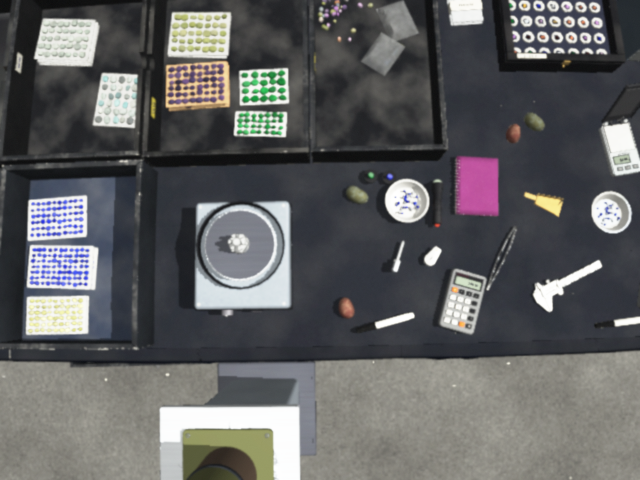

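View pics/scene0.png

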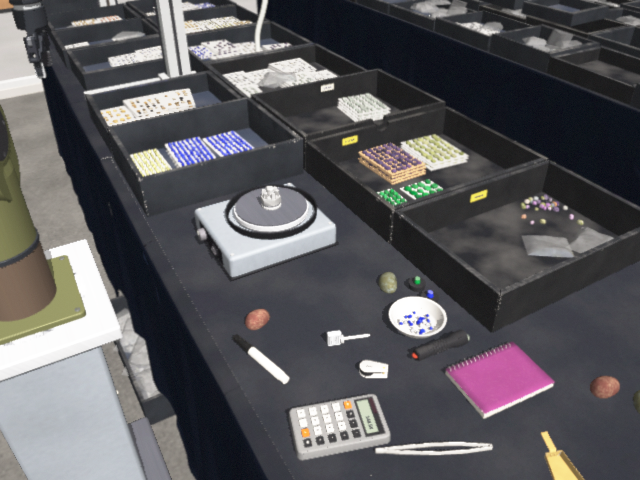

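The top view shows the machine with its nut at about (238,243), front towards the robot (dial at (228,313)). The pin is at about (399,257) with its tip up (+x) at (402,242); torch and dish lie to its left/up and the loupe at (432,256).

```bash
cat > h.py <<'E'
import numpy as np, cv2
from scipy.spatial.transform import Rotation as Ro
from station import read_state, camera
def shot(name):
    s=read_state(); c=camera(name)
    K=np.array([[c["fx"],0,c["cx"]],[0,c["fy"],c["cy"]],[0,0,1]]); d=np.array(c["dist_coeffs"])
    if name=="wrist":
        T=np.eye(4); T[:3,:3]=Ro.from_rotvec(s["tcp_rot"]).as_matrix(); T[:3,3]=s["tool_pos"]
        W=T@np.array(c["T_tool_cam"]); Rcw,o=W[:3,:3],W[:3,3]
    else:
        Rcw=np.array(c["R"]).T; o=-Rcw@np.array(c["t"])
    return dict(img=np.ascontiguousarray(c["color"][:,:,::-1]),K=K,d=d,R=Rcw,o=o,s=s)
def ray(c,uv):
    p=cv2.undistortPoints(np.float64(uv).reshape(-1,1,2),c["K"],c["d"]).reshape(-1,2)
    return np.c_[p,np.ones(len(p))]@c["R"].T
def plane(c,uv,z):
    r=ray(c,uv); return c["o"]+r*((z-c["o"][2])/r[:,2])[:,None]
def proj(c,X):
    X=np.float64(X).reshape(-1,3); Rw=c["R"].T
    return cv2.projectPoints(X,cv2.Rodrigues(Rw)[0],-Rw@c["o"],c["K"],c["d"])[0].reshape(-1,2)
E
python3 - <<'E'
from h import *
c=shot("top")
print("nut",plane(c,[[238,242]],.1165))
print("housing corners",plane(c,[[195,203],[290,202],[291,309],[195,309]],.058))
print("pin grip,tip",plane(c,[[396,265],[402,242]],.012))
E
```

```text
nut [[ 0.51348458 -0.0468397   0.1165    ]]
housing corners [[ 0.61215529  0.06266645  0.058     ]
 [ 0.60926822 -0.15245441  0.058     ]
 [ 0.37161177 -0.15202401  0.058     ]
 [ 0.37480765  0.05941029  0.058     ]]
pin grip,tip [[ 0.46656507 -0.39116897  0.012     ]
 [ 0.51957737 -0.40713812  0.012     ]]
```

```bash
python3 -m inch '[[1,23,-46,0,0,0,-5.6],[1,23,-46,0,0,0,-5.6],[1,23,-46,0,0,0,-5.6],[1,23,-46,0,0,0,-5.6],[1,23,-46,0,0,0,-5.6],[1,23,-46,0,0,0,-5.6],[1,23,-46,0,0,0,-5.6],[1,24,-46,0,0,0,-5.6],[1,24,-46,0,0,0,-5.6],[1,24,-46,0,0,0,-5.6],[1,24,-46,0,0,0,-5.6],[1,24,-46,0,0,0,-5.6],[1,24,-46,0,0,0,-5.6],[1,24,-46,0,0,0,-5.6],[1,0,0,0,0,0,0],[1,0,0,0,0,0,0]]'
python3 - <<'E'
from h import *
c=shot("wrist"); s=c["s"]; print(s["tool_pos"],s["tcp_rot"],s["joint_pos"])
cv2.imwrite("pics/w1.png",c["img"])
E
```

```text
t: 2.2
tool_pos: [0.5124, -0.0459, 0.231]
tcp_rot: [-2.324, -2.112, 0.0]
wrist_force: [0.2, 0.3, 0.0]
opening: 0.0853
gripper_force: 0.0
[ 0.51242866 -0.0459289   0.23103979] [-2.32390957e+00 -2.11208599e+00  2.91093842e-04] [-7.10022689e-02  5.47509118e-01  1.12570458e-01  1.90473169e+00
 -9.26722219e-02  6.95315762e-01  1.09622579e-03]
```

View pics/w1.png

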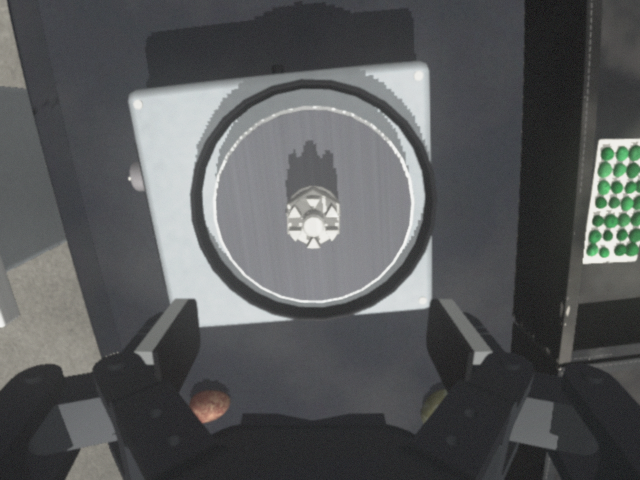

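The wrist view shows the nut at about (313,222) with the crown's light prongs and the housing's corners at (130,93), (428,62), (431,308). Next: nut zoom, and the machine's yaw from the housing's edges.

```bash
python3 - <<'E'
from h import *
c=shot("wrist"); im=c["img"]
cr=im[170:270,260:370]; cv2.imwrite("pics/w1nut.png",cv2.resize(cr,None,fx=6,fy=6,interpolation=cv2.INTER_CUBIC)[:600,:800])
for nm in("wrist","top"):
    q=c if nm=="wrist" else shot("top")
    hsv=cv2.cvtColor(q["img"],cv2.COLOR_BGR2HSV); g=hsv[:,:,2]
    b,gr,r=[q["img"][:,:,i].astype(int) for i in range(3)]
    m=((g>120)&(b-r>5)).astype(np.uint8); 
    n,l,st,ce=cv2.connectedComponentsWithStats(m); i=1+np.argmax(st[1:,4]); print(nm,st[i])
    ys,xs=np.where(l==i); h=cv2.convexHull(np.c_[xs,ys].astype(np.int32))[:,0]
    P=plane(q,h,.058)[:,:2]
    # long hull edges
    for a,bb in zip(P,np.roll(P,-1,0)):
        L=np.linalg.norm(bb-a)
        if L>.04: print(round(L,3),np.round(a,4),np.round(bb,4),round(np.degrees(np.arctan2(*(bb-a)[::-1])),2))
    print(cv2.minAreaRect(P.astype(np.float32)*1000))
E
```

```text
wrist [  129    80   161   248 12294]
0.05 [ 0.4583 -0.1452] [ 0.4083 -0.145 ] 179.71
0.049 [ 0.3747 -0.1118] [ 0.375  -0.0627] 89.6
0.043 [ 0.375  -0.0627] [ 0.3753 -0.0197] 89.6
0.044 [ 0.3753 -0.0197] [0.3753 0.0245] 90.02
0.202 [0.4695 0.0572] [ 0.4803 -0.1442] -86.93
((426.0585632324219, -41.45435333251953), (105.13920593261719, 208.9206085205078), 0.9531126618385315)
top [ 195  201   96  109 6918]
0.101 [ 0.3745 -0.1105] [ 0.3739 -0.0094] 90.34
0.067 [ 0.3739 -0.0094] [0.377  0.0572] 87.35
0.097 [0.3814 0.0595] [0.4785 0.0605] 0.62
0.137 [0.4918 0.0584] [ 0.6079 -0.0149] -32.29
0.082 [ 0.6079 -0.0149] [ 0.6129 -0.0963] -86.53
0.049 [ 0.6129 -0.0963] [ 0.6117 -0.1457] -91.32
0.215 [ 0.5956 -0.1523] [ 0.3803 -0.1499] 179.37
((493.44732666015625, -45.4183349609375), (211.53997802734375, 239.9129638671875), 89.36852264404297)
```

View pics/w1nut.png

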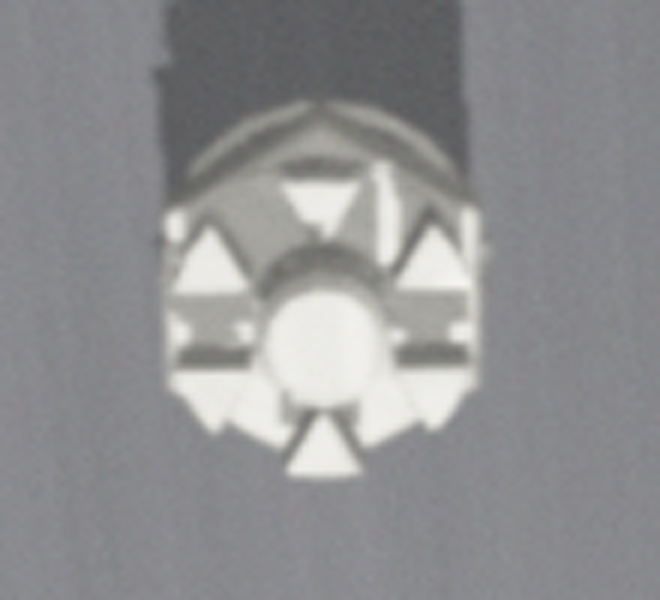

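The crop shows six white prongs: top (320,200), bottom (323,452), left (210,262)/(210,400), right (433,262)/(433,400); slots run almost along the image's horizontal, i.e. the tool's y.

```bash
python3 - <<'E'
from h import *
c=shot("wrist")
pr=np.array([[320,200],[323,455],[210,265],[210,398],[433,265],[433,398]])/6.+[260,170]
P=plane(c,pr,.1165)[:,:2]; m=P.mean(0); print(m)
for p in P: a=np.degrees(np.arctan2(*(p-m)[::-1])); print(np.round(p,4),a%60-30)
a=plane(c,np.array([[325,345]])/6.+[260,170],.1225); print("arbor",a)
R=Ro.from_rotvec(c["s"]["tcp_rot"]).as_matrix(); print(R[:,1],np.degrees(np.arctan2(R[1,1],R[0,1])))
E
```

```text
[ 0.51238652 -0.04219539]
[ 0.5136 -0.027 ] -4.705678710992913
[ 0.5112 -0.057 ] -4.673271377304374
[ 0.5005 -0.0333] -6.911701060342892
[ 0.4989 -0.0489] -3.5621523014429215
[ 0.5257 -0.0357] -3.797141177597453
[ 0.5244 -0.0513] -7.152156111871257
arbor [[ 0.51276766 -0.04222934  0.1225    ]]
[ 9.95645837e-01 -9.32133454e-02 -7.99642301e-04] -5.34849742416809
```

```bash
python3 -m inch '[[1,0,3,-13,0,0,10],[1,0,0,-13,0,0,10],[1,0,0,-13,0,0,10],[1,0,0,-13,0,0,10],[1,0,0,-13,0,0,10],[1,0,0,-13,0,0,10.2],[0.8,0,0,0,0,0,0],[0.8,0,0,0,0,0,0]]' 40
python3 - <<'E'
from h import *
c=shot("wrist"); s=c["s"]; print(s["tool_pos"],s["joint_pos"],s["ft_torque"])
R=Ro.from_rotvec(s["tcp_rot"]).as_matrix(); print(np.degrees(np.arctan2(R[1,1],R[0,1])))
cv2.imwrite("pics/w2.png",c["img"])
E
```

```text
t: 3.4
tool_pos: [0.5132, -0.0432, 0.1538]
tcp_rot: [0.956, 2.992, 0.0]
wrist_force: [0.1, 0.7, -0.4]
opening: 0.0681
gripper_force: 0.0
[ 0.51315168 -0.0432171   0.15377243] [ 0.1070842   0.66778622 -0.18182252  1.97175713  0.22684433  0.52065143
  0.71844156] [ 0.00747311 -0.03581862 -0.04456083]
54.56166972120203
```

View pics/w2.png

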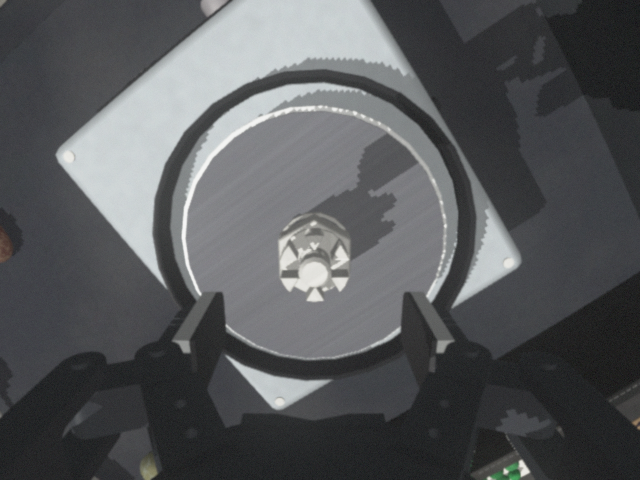

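The nut's arbor top sits at (314,271), midway between the pads at x = 215 and 412, slots along the closing line.

```bash
python3 - <<'E'
from h import *
c=shot("wrist"); print(plane(c,[[314.5,271]],.1225))
E
python3 -m inch '[[0.8,-0.5,0,-13,0,0,0.5],[0.8,0,0,-13,0,0,0],[0.8,0,0,-13,0,0,0],[0.8,0,0,-13,0,0,0],[0.8,0,0,-12,0,0,0],[0.8,0,0,0,0,0,0],[0.3,0,0,0,0,0,0],[0.3,0,0,0,0,0,0],[0.3,0,0,0,0,0,0],[0.3,0,0,0,0,0,0],[0.3,0,0,0,0,0,0],[0.3,0,0,0,0,0,0]]' 40
```

```text
[[ 0.51148162 -0.04135101  0.1225    ]]
t: 5.0
tool_pos: [0.5132, -0.0434, 0.09]
tcp_rot: [0.939, 2.996, 0.001]
wrist_force: [0.9, 1.4, 5.9]
opening: 0.0368
gripper_force: 41.5
```

```bash
python3 -m inch '[[0.3,0,0,0,0,0,-5],[0.3,0,0,0,0,0,-5],[0.3,0,0,0,0,0,-5],[0.3,0,0,0,0,0,-5],[0.3,0,0,0,0,0,0]]' 60
python3 - <<'E'
from h import *
c=shot("wrist"); s=c["s"]; print(s["tool_pos"],s["wrist_force"],s["ft_torque"],s["opening"])
cv2.imwrite("pics/w3.png",cv2.resize(c["img"][200:400,180:450],None,fx=2.9,fy=2.9,interpolation=cv2.INTER_CUBIC))
R=Ro.from_rotvec(s["tcp_rot"]).as_matrix(); print(np.degrees(np.arctan2(R[1,1],R[0,1])))
E
```

```text
t: 5.62
tool_pos: [0.5129, -0.0435, 0.0901]
tcp_rot: [1.447, 2.788, 0.001]
wrist_force: [-0.4, 1.0, 7.6]
opening: 0.0362
gripper_force: 62.9
[ 0.51287938 -0.04345445  0.0900791 ] [-0.38359919  1.01253711  7.63765032] [0.16135753 0.26997989 0.01696298] 0.03624775040130148
35.148453872656134
```

View pics/w3.png

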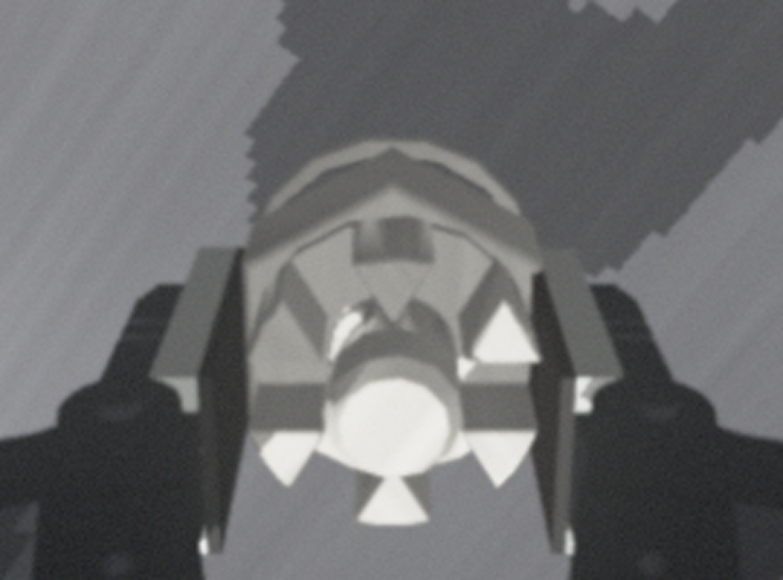

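Slots stay aligned with the closing line (horizontal), so the nut turns with the hand. The geometry gives tool-y yaw −60° as the only possible target; I'll confirm with the bite.

```bash
cat > st.py <<'E'
from h import *
s=read_state(); R=Ro.from_rotvec(s["tcp_rot"]).as_matrix()
print(np.round(s["tool_pos"],4),"yawY",round(np.degrees(np.arctan2(R[1,1],R[0,1])),2),"F",np.round(s["wrist_force"],1),"M",np.round(s["ft_torque"],3),"q7",round(s["joint_pos"][6],2),"op",round(s["opening"],4))
E
for i in 1; do python3 -m inch '[[0.3,0,0,0,0,0,-8],[0.3,0,0,0,0,0,-8],[0.3,0,0,0,0,0,-8],[0.3,0,0,0,0,0,-8],[0.3,0,0,0,0,0,-8]]' >/dev/null; python3 st.py; done
python3 -m inch '[[0.3,0,0,0,0,0,-4],[0.3,0,0,0,0,0,-4]]'>/dev/null; python3 st.py
python3 -m inch '[[0.3,0,0,0,0,0,-4],[0.3,0,0,0,0,0,-4]]'>/dev/null; python3 st.py
python3 -m inch '[[0.3,0,0,0,0,0,-4],[0.3,0,0,0,0,0,-4]]'>/dev/null; python3 st.py
```

```text
[ 0.5121 -0.0432  0.09  ] yawY -5.06 F [-1.2  1.1  8.7] M [0.487 0.578 0.051] q7 0.09 op 0.0364
[ 0.512  -0.0431  0.09  ] yawY -12.93 F [-1.1  1.4  9.7] M [0.517 0.6   0.029] q7 0.01 op 0.0364
[ 0.512  -0.043   0.0901] yawY -20.92 F [-0.8  2.  10.3] M [0.551 0.584 0.059] q7 -0.07 op 0.0361
[ 0.5119 -0.0428  0.09  ] yawY -28.85 F [-0.8  1.7  9.2] M [0.595 0.662 0.395] q7 -0.15 op 0.0361
```

The bite came between −21° and −29°, as expected (torque 0.4 N m); tightening on to −60°.

```bash
python3 -m inch '[[0.3,0,0,0,0,0,-6],[0.3,0,0,0,0,0,-6],[0.3,0,0,0,0,0,-6],[0.3,0,0,0,0,0,-6],[0.3,0,0,0,0,0,-4],[0.3,0,0,0,0,0,-3.2],[0.3,0,0,0,0,0,0],[0.3,0,0,0,0,0,0]]'>/dev/null; python3 st.py
python3 -m inch '[[0.8,0,0,0,0,0,0],[0.8,0,0,0,0,0,0],[0.8,0,0,0,0,0,0],[0.8,0,0,25,0,0,0],[0.8,0,0,35,0,0,0],[0.8,0,0,40,0,0,0],[0.8,0,0,0,0,0,5],[0.8,0,0,0,0,0,0],[0.8,0,0,0,0,0,0]]'
python3 - <<'E'
from h import *
import st
c=shot("wrist"); cv2.imwrite("pics/w4.png",c["img"])
u=proj(c,[[.512,-.0422,.1165]])[0]; x,y=np.int32(u); print(x,y)
z=cv2.resize(c["img"][y-50:y+50,x-65:x+65],None,fx=6,fy=6,interpolation=cv2.INTER_CUBIC); cv2.imwrite("pics/w4nut.png",z)
E
```

```text
[ 0.5119 -0.0422  0.09  ] yawY -59.89 F [-1.3  2.3 10.6] M [0.883 0.591 0.367] q7 -0.47 op 0.0362
t: 9.18
tool_pos: [0.512, -0.0436, 0.1888]
tcp_rot: [-2.997, -0.942, 0.002]
wrist_force: [-1.0, -0.1, -0.1]
opening: 0.0686
gripper_force: 0.0
[ 0.512  -0.0436  0.1888] yawY -55.1 F [-1.  -0.1 -0.1] M [-0.024 -0.013 -0.011] q7 -0.5 op 0.0686
311 246
```

View pics/w4nut.png

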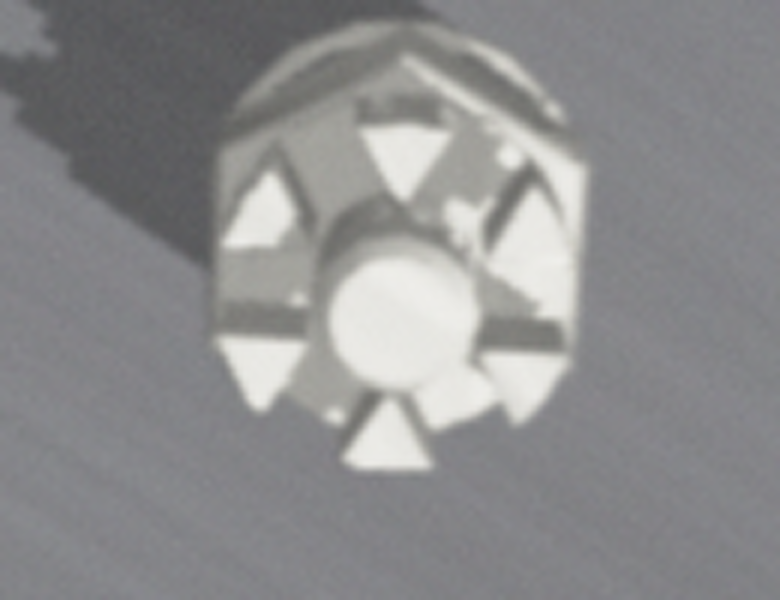

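The crop shows the prongs at (405,155), (390,440), (262,212), (260,370), (535,240), (520,385) and the arbor's top at (403,320).

```bash
python3 - <<'E'
from h import *
c=shot("wrist"); o=[311-65,246-50]
P=plane(c,np.array([[405,155],[390,440],[262,212],[260,370],[535,240],[520,385]])/6.+o,.1165)[:,:2]
A=plane(c,np.array([[403,320]])/6.+o,.1225); print(A)
a=[np.degrees(np.arctan2(*(P[i]-P[j])[::-1]))%60-30 for i,j in((0,1),(2,5),(3,4))]; print("slot",a,np.mean(a),P.mean(0))
E
python3 -m inch '[[0.8,-3,-40,0,0,0,5],[0.8,-3,-45,0,0,0,8],[0.8,-3,-45,0,0,0,8],[0.8,-3,-45,0,0,0,8],[0.8,-3,-45,0,0,0,8],[0.8,-3,-45,0,0,0,4],[0.8,-3,-45,0,0,0,0],[0.8,-3,-45,0,0,0,0],[0.8,0,0,0,0,0,0],[0.8,0,0,0,0,0,0]]'
python3 - <<'E'
from h import *
import st
c=shot("wrist"); cv2.imwrite("pics/w5.png",c["img"])
E
```

```text
[[ 0.51245897 -0.04284633  0.1225    ]]
slot [np.float64(1.9931435369888462), np.float64(-0.3132912418526246), np.float64(1.3334452680955167)] 1.004432521077246 [ 0.51191521 -0.04232832]
t: 10.52
tool_pos: [0.4883, -0.3977, 0.1885]
tcp_rot: [-2.475, -1.932, -0.001]
wrist_force: [0.4, 0.7, 0.0]
opening: 0.0685
gripper_force: 0.0
[ 0.4883 -0.3977  0.1885] yawY -14.03 F [0.4 0.7 0. ] M [ 0.114 -0.035  0.006] q7 0.5 op 0.0685
```

View pics/w5.png

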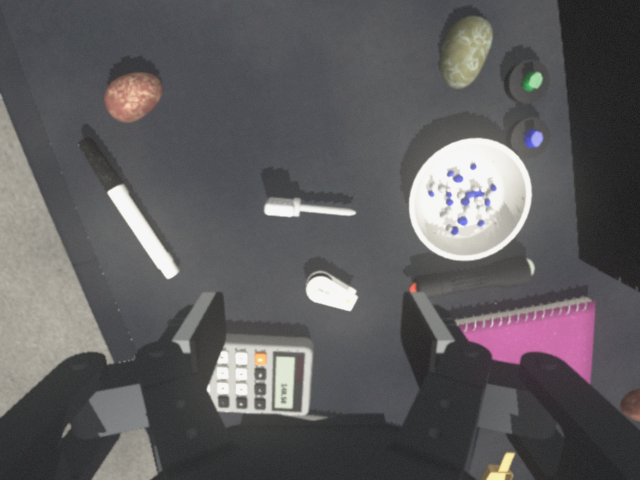

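The pin lies at: grip (279,207), collar (297,207), tip (355,212); clear space around it.

```bash
python3 - <<'E'
from h import *
c=shot("wrist"); im=c["img"]
m=(cv2.cvtColor(im,cv2.COLOR_BGR2GRAY)>130).astype(np.uint8); 
n,l,st,_=cv2.connectedComponentsWithStats(m); i=l[210,330]
if i==0: i=l[207,279]
print(st[i]); ys,xs=np.where(l==i)
sh=xs>308; t=np.c_[xs[sh],ys[sh]].astype(np.float32)
vx,vy,x0,y0=cv2.fitLine(t,cv2.DIST_L2,0,.01,.01).ravel()
u=[[x,y0+vy/vx*(x-x0)] for x in(310,xs.max())]
P=plane(c,u,.010); d=P[1]-P[0]; d/=np.linalg.norm(d); yaw=np.degrees(np.arctan2(d[1],d[0]))
print("tip",P[1],"yaw",yaw,"grip centre from tip",P[1]-.063*d)
g=(xs<292); print("grip top px",xs[g].min(),xs[g].max(),ys[g].min(),ys[g].max(),plane(c,[[xs[g].mean(),ys[g].mean()]],.024))
E
```

```text
[ 263  199   93   20 1044]
tip [ 0.52157999 -0.40934518  0.01      ] yaw -19.554171786610876 grip centre from tip [ 0.46221349 -0.38825921  0.01      ]
grip top px 263 291 199 218 [[ 0.46157334 -0.3864538   0.024     ]]
```

```bash
python3 -m inch '[[0.5,-3,1,-10,0,0,-9.5],[0.5,-3,1,-10,0,0,-9.5],[0.5,-3,1,-10,0,0,-9.5],[0.5,-3,1,-10,0,0,-9.5],[0.5,-3,1,-10,0,0,-9.5],[0.5,-3,1,-10,0,0,-9.5],[0.5,-2,1,-10,0,0,-9.5],[0.5,-2,1,-10,0,0,-9.5],[0.5,-2,1,-10,0,0,-9.5],[0.5,-2,1,-10,0,0,-10],[0.5,0,0,0,0,0,0],[0.5,0,0,0,0,0,0]]'
python3 - <<'E'
from h import *
import st
c=shot("wrist"); cv2.imwrite("pics/w6.png",c["img"]); R=Ro.from_rotvec(c["s"]["tcp_rot"]).as_matrix();print(R[:,2])
E
```

```text
t: 12.12
tool_pos: [0.4631, -0.3881, 0.0897]
tcp_rot: [-3.097, 0.526, -0.001]
wrist_force: [-0.2, 0.2, -0.4]
opening: 0.0427
gripper_force: 0.0
[ 0.4631 -0.3881  0.0897] yawY -109.29 F [-0.2  0.2 -0.4] M [-0.024 -0.043  0.002] q7 -0.62 op 0.0427
[ 5.29280839e-04 -3.27076521e-05 -9.99999859e-01]
```

View pics/w6.png

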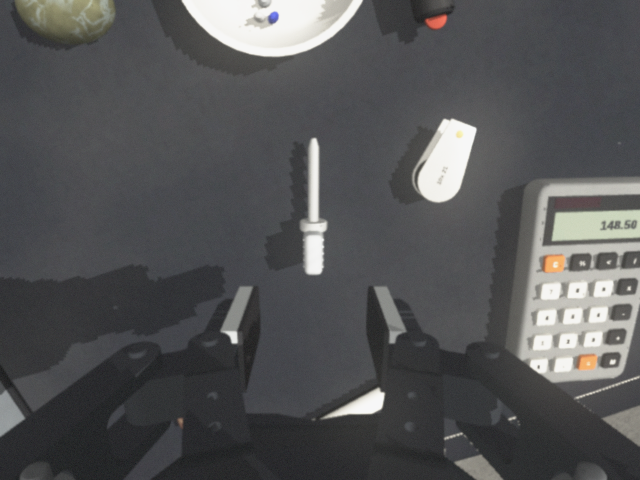

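The pin is vertical in the image at x = 314 (tip (314,140), collar (314,226), grip rear (313,274)), centred between the pads (238 / 388).

```bash
python3 - <<'E'
from h import *
c=shot("wrist")
t=plane(c,[[314,139]],.010)[0]; r=plane(c,[[313,274]],.028)[0]; r0=plane(c,[[313,274]],.0)[0]
d=t-r;d[2]=0;yaw=np.degrees(np.arctan2(d[1],d[0])); d/=np.linalg.norm(d)
print(t,r,r0,yaw,"len to rear",np.dot(t-r,d),"grip from tip",t-.063*d)
E
```

```text
[ 0.52040028 -0.40932165  0.01      ] [ 0.45126699 -0.3844301   0.028     ] [ 4.40567813e-01 -3.80688116e-01 -2.77555756e-17] -19.80148821577011 len to rear 0.07347789673163749 grip from tip [ 0.46112535 -0.38797962  0.01      ]
```

```bash
python3 -m inch '[[0.5,-1.5,0,-20,0,0,-0.4],[0.5,0,0,-20,0,0,0],[0.5,0,0,-20,0,0,0],[0.5,0,0,-16,0,0,0],[0.5,0,0,-10,0,0,0],[0.5,0,0,0,0,0,0],[0.05,0,0,0,0,0,0],[0.05,0,0,0,0,0,0],[0.05,0,0,0,0,0,0],[0.05,0,0,0,0,0,0],[0.05,0,0,0,0,0,0],[0.05,0,0,0,0,0,0]]' 40; python3 st.py
```

```text
t: 13.72
tool_pos: [0.4614, -0.3891, 0.0041]
tcp_rot: [3.094, -0.543, 0.002]
wrist_force: [0.3, 1.1, 5.5]
opening: 0.0092
gripper_force: 42.5
[ 0.4614 -0.3891  0.0041] yawY -109.92 F [0.3 1.1 5.5] M [ 0.044  0.058 -0.028] q7 -0.55 op 0.0092
```

```bash
python3 -m inch '[[0.05,0,0,15,0,0,0],[0.05,0,0,30,0,0,0],[0.05,0,0,45,0,0,0],[0.05,0,0,45,0,0,0],[0.05,-5,43,10,0,0,3],[0.05,-5,43,0,0,0,3],[0.05,-5,43,0,0,0,3],[0.05,-5,43,0,0,0,3],[0.05,-5,43,0,0,0,3],[0.05,-5,43,0,0,0,3],[0.05,-6,43,0,0,0,2],[0.05,-6,43,0,0,0,0],[0.05,0,3,0,0,0,0],[0.05,0,0,0,0,0,0]]'
python3 - <<'E'
from h import *
import st
c=shot("wrist"); cv2.imwrite("pics/w7.png",c["img"]); c=shot("scene"); cv2.imwrite("pics/s7.png",c["img"])
E
```

```text
t: 15.48
tool_pos: [0.4193, -0.042, 0.1488]
tcp_rot: [3.141, 0.003, 0.002]
wrist_force: [-0.4, -0.4, -0.3]
opening: 0.0091
gripper_force: 41.7
[ 0.4193 -0.042   0.1488] yawY -89.91 F [-0.4 -0.4 -0.3] M [ 0.001 -0.016 -0.035] q7 -0.74 op 0.0091
```

View pics/w7.png

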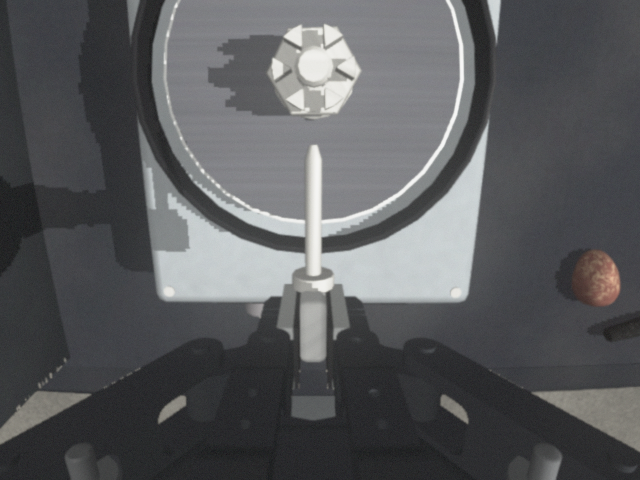

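The pin is held straight: tip (314,147), collar (313,275); arbor top at (315,66), its slot vertical in line with the pin.

```bash
python3 - <<'E'
from h import *
c=shot("wrist"); g=cv2.cvtColor(c["img"],cv2.COLOR_BGR2GRAY)
# shank mid-line from rows 165..255 on bright pixels between x=295..335
rows=np.arange(165,215,2); xs=[]
for r in rows:
    w=np.where(g[r,295:335]>150)[0]+295; xs.append(w.mean())
k=np.polyfit(rows,xs,1); uv=[[np.polyval(k,r),r] for r in(147,260)]
P=plane(c,uv,.1547); print("tip",P[0],"yaw",np.degrees(np.arctan2(*(P[0]-P[1])[1::-1])),k)
roi=g[45:90,290:345]; m=(roi>200).astype(np.uint8)
print("crown bright centroid")
ci=cv2.HoughCircles(cv2.GaussianBlur(g[35:100,280:350],(3,3),0),cv2.HOUGH_GRADIENT,1,50,param1=120,param2=12,minRadius=14,maxRadius=22)
if ci is not None:
    x,y,r=ci[0,0]; print(x+280,y+35,r,plane(c,[[x+280,y+35]],.1225))
m=(g>110).astype(np.uint8); 
e=[]
for x in list(range(190,240,5))+list(range(370,440,5)):
    col=g[285:320,x].astype(int); e.append((x,285+np.argmin(np.diff(col))))
E=plane(c,np.array(e),.058); kk=np.polyfit(E[:,1],E[:,0],1); print("front edge yaw",-np.degrees(np.arctan(kk[0])))
E
```

```text
tip [ 0.48141143 -0.04344343  0.1547    ] yaw -0.7352698993004767 [-1.26923077e-02  3.16358846e+02]
crown bright centroid
312.5 69.5 20.3 [[ 0.51053911 -0.04280589  0.1225    ]]
front edge yaw -0.31592282059207133
```

```bash
python3 -m inch '[[0.05,0,-0.3,-12,0,0,0.3],[0.05,0,0,-12,0,0,0],[0.05,0,0,-12,0,0,0],[0.05,0,0,-8.7,0,0,0],[0.05,0,0,0,0,0,0],[0.05,0,0,0,0,0,0]]'
python3 - <<'E'
from h import *
import st
c=shot("wrist"); cv2.imwrite("pics/w8.png",cv2.resize(c["img"][0:190,220:410],None,fx=3.1,fy=3.1,interpolation=cv2.INTER_CUBIC))
E
```

```text
t: 16.38
tool_pos: [0.4191, -0.0427, 0.1038]
tcp_rot: [3.141, 0.008, 0.001]
wrist_force: [0.5, -0.1, -1.4]
opening: 0.0095
gripper_force: 41.7
[ 0.4191 -0.0427  0.1038] yawY -89.69 F [ 0.5 -0.1 -1.4] M [ 0.018 -0.    -0.053] q7 -0.65 op 0.0095
```

View pics/w8.png

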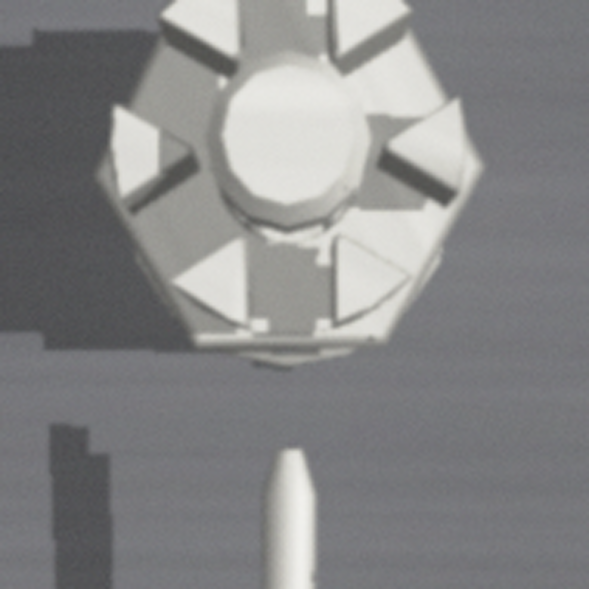

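The close view shows the pin (x≈290) in line with the near slot (245–333, mid 289) and the arbor (outer 208–372, mid 290), with the tip about 12 mm before the crown. (That was my last picture; from here I go by force.)

```bash
python3 -m inch '[[0.05,5,0,0.2,0,0,0],[0.05,5,0,0,0,0,0],[0.05,5,0,0,0,0,0],[0.05,4,0,0,0,0,0],[0.05,0,0,0,0,0,0]]'>/dev/null; python3 st.py
python3 -m inch '[[0.05,1,0,0,0,0,0],[0.05,1,0,0,0,0,0],[0.05,0,0,0,0,0,0]]'>/dev/null; python3 st.py
python3 -m inch '[[0.05,1,0,0,0,0,0],[0.05,1,0,0,0,0,0],[0.05,0,0,0,0,0,0]]'>/dev/null; python3 st.py
```

```text
[ 0.4384 -0.0419  0.1038] yawY -89.59 F [ 0.4 -0.3 -0.8] M [-0.016  0.043  0.006] q7 -0.68 op 0.0092
[ 0.44   -0.042   0.1038] yawY -89.62 F [ 0.  -0.3 -0.8] M [-0.053 -0.007 -0.01 ] q7 -0.68 op 0.0092
[ 0.4421 -0.042   0.1038] yawY -89.62 F [-1.4 -0.6 -0.3] M [ 0.017 -0.031 -0.02 ] q7 -0.69 op 0.009
```

```bash
python3 -m inch '[[0.05,1,0,0,0,0,0],[0.05,1,0,0,0,0,0],[0.05,0,0,0,0,0,0]]'>/dev/null; python3 st.py
python3 -m inch '[[0.05,1,0,0,0,0,0],[0.05,1,0,0,0,0,0],[0.05,0,0,0,0,0,0]]'>/dev/null; python3 st.py
```

```text
[ 0.4441 -0.042   0.1038] yawY -89.61 F [-0.5 -0.1 -0.4] M [-0.087 -0.005  0.053] q7 -0.69 op 0.0089
[ 0.4461 -0.042   0.1038] yawY -89.61 F [-0.1 -0.2 -0.4] M [ 0.045 -0.019 -0.017] q7 -0.69 op 0.009
```

```bash
python3 -m inch '[[0.05,1,0,0,0,0,0],[0.05,1,0,0,0,0,0],[0.05,0,0,0,0,0,0]]'>/dev/null; python3 st.py
python3 -m inch '[[0.05,1,0,0,0,0,0],[0.05,1,0,0,0,0,0],[0.05,0,0,0,0,0,0]]'>/dev/null; python3 st.py
python3 -m inch '[[0.05,1.5,0,0,0,0,0],[0.05,1.5,0,0,0,0,0],[0.05,0,0,0,0,0,0]]'>/dev/null; python3 st.py
```

```text
[ 0.4481 -0.042   0.1038] yawY -89.62 F [-0.2  0.6 -1. ] M [-0.002 -0.033  0.03 ] q7 -0.69 op 0.0094
[ 0.4501 -0.042   0.1038] yawY -89.61 F [ 0.4 -0.2 -0.6] M [ 0.006  0.011 -0.027] q7 -0.7 op 0.0092
[ 0.4532 -0.042   0.1038] yawY -89.61 F [ 0.2 -0.7 -0.1] M [-0.015  0.028 -0.01 ] q7 -0.7 op 0.0094
```

Running freely inside the hole; continuing to near the collar.

```bash
python3 -m inch '[[0.05,1.5,0,0,0,0,0],[0.05,1.5,0,0,0,0,0],[0.05,1.5,0,0,0,0,0],[0.05,1.5,0,0,0,0,0],[0.05,0,0,0,0,0,0]]'>/dev/null; python3 st.py
python3 -m inch '[[0.05,1.5,0,0,0,0,0],[0.05,1.5,0,0,0,0,0],[0.05,1.5,0,0,0,0,0],[0.05,1.5,0,0,0,0,0],[0.05,0,0,0,0,0,0]]'>/dev/null; python3 st.py
python3 -m inch '[[0.05,1.5,0,0,0,0,0],[0.05,1.5,0,0,0,0,0],[0.05,1,0,0,0,0,0],[0.05,1,0,0,0,0,0],[0.05,0,0,0,0,0,0]]'>/dev/null; python3 st.py
```

```text
[ 0.4591 -0.042   0.1038] yawY -89.62 F [ 0.2  0.4 -1.5] M [ 0.015 -0.042 -0.013] q7 -0.71 op 0.0091
[ 0.4652 -0.042   0.1038] yawY -89.61 F [-0.1 -0.1 -0.3] M [0.039 0.095 0.029] q7 -0.72 op 0.009
[ 0.47   -0.042   0.1038] yawY -89.62 F [0.1 0.4 0.2] M [-0.022  0.029 -0.014] q7 -0.73 op 0.0094
```

```bash
python3 -m inch '[[0.05,1,0,0,0,0,0],[0.05,1,0,0,0,0,0],[0.05,1,0,0,0,0,0],[0.05,1,0,0,0,0,0],[0.05,0,0,0,0,0,0]]'>/dev/null; python3 st.py
python3 -m inch '[[0.05,0.5,0,0,0,0,0],[0.05,0.5,0,0,0,0,0],[0.05,0,0,0,0,0,0]]'>/dev/null; python3 st.py
python3 -m inch '[[0.05,0.5,0,0,0,0,0],[0.05,0.5,0,0,0,0,0],[0.05,0,0,0,0,0,0]]'>/dev/null; python3 st.py
```

```text
[ 0.4741 -0.042   0.1038] yawY -89.62 F [-0.2 -0.3 -0.8] M [ 0.007 -0.053  0.019] q7 -0.73 op 0.0095
[ 0.475  -0.0419  0.1038] yawY -89.61 F [-0.1 -0.3 -0.3] M [-0.005  0.01   0.004] q7 -0.74 op 0.0093
[ 0.476  -0.042   0.1038] yawY -89.62 F [-0.8  0.  -0.1] M [0.027 0.021 0.026] q7 -0.74 op 0.0092
```

```bash
python3 -m inch '[[0.05,0.5,0,0,0,0,0],[0.05,0.5,0,0,0,0,0],[0.05,0,0,0,0,0,0]]'>/dev/null; python3 st.py
python3 -m inch '[[0.05,0.5,0,0,0,0,0],[0.05,0,0,0,0,0,0]]'>/dev/null; python3 st.py
python3 -m inch '[[0.05,0.5,0,0,0,0,0],[0.05,0,0,0,0,0,0]]'>/dev/null; python3 st.py
```

```text
[ 0.477  -0.042   0.1038] yawY -89.62 F [-0.2  0.4 -1.3] M [-0.01   0.001 -0.016] q7 -0.74 op 0.0097
[ 0.4774 -0.0419  0.1038] yawY -89.61 F [-0.2 -0.6 -0.4] M [-0.05   0.062  0.014] q7 -0.74 op 0.0091
[ 0.4776 -0.042   0.1038] yawY -89.62 F [-1.2 -0.6 -0.2] M [-0.05   0.177 -0.001] q7 -0.74 op 0.0095
```

The collar makes contact at the expected place. Releasing and withdrawing upwards.

```bash
python3 -m inch '[[0.05,0,0,0,0,0,0],[0.15,0,0,0,0,0,0],[0.25,0,0,0,0,0,0],[0.45,0,0,0,0,0,0],[0.45,0,0,0,0,0,0],[0.45,0,0,10,0,0,0],[0.45,0,0,25,0,0,0],[0.45,0,0,35,0,0,0],[0.45,0,0,0,0,0,0],[0.45,0,0,0,0,0,0]]'>/dev/null; python3 st.py
python3 - <<'E'
from h import *
c=shot("wrist"); g=cv2.cvtColor(c["img"],cv2.COLOR_BGR2GRAY); cv2.imwrite("pics/w9.png",c["img"])
for n,X in dict(axis=[.512,-.0425,.1225],tip=[.541,-.0425,.11],collar=[.4915,-.0425,.118],gripc=[.478,-.0425,.128],griprear=[.466,-.0425,.128]).items(): print(n,proj(c,[X])[0].round())
u=proj(c,[[.478,-.0425,.128]])[0].astype(int)
for r in range(60,400,8):
    w=np.where(g[r,280:350]>150)[0]+280
    print(r,(w.min(),w.max(),len(w)) if len(w) else "-",end="; ")
E
```

```text
[ 0.4778 -0.0416  0.1738] yawY -89.59 F [-1.2  0.1 -0.8] M [0.022 0.019 0.058] q7 -0.85 op 0.0384
axis [316. 196.]
tip [316. 136.]
collar [315. 232.]
gripc [315. 263.]
griprear [315. 284.]
60 -; 68 -; 76 -; 84 -; 92 -; 100 -; 108 -; 116 -; 124 -; 132 -; 140 (np.int64(313), np.int64(317), 5); 148 (np.int64(310), np.int64(320), 11); 156 (np.int64(295), np.int64(337), 41); 164 (np.int64(287), np.int64(343), 54); 172 (np.int64(283), np.int64(347), 61); 180 (np.int64(282), np.int64(349), 64); 188 (np.int64(280), np.int64(349), 60); 196 (np.int64(280), np.int64(349), 70); 204 (np.int64(286), np.int64(345), 60); 212 (np.int64(291), np.int64(340), 42); 220 (np.int64(295), np.int64(335), 41); 228 (np.int64(310), np.int64(328), 13); 236 (np.int64(302), np.int64(328), 27); 244 (np.int64(309), np.int64(325), 17); 252 (np.int64(304), np.int64(325), 22); 260 (np.int64(304), np.int64(325), 22); 268 (np.int64(303), np.int64(326), 24); 276 (np.int64(304), np.int64(325), 22); 284 (np.int64(308), np.int64(322), 15); 292 (np.int64(280), np.int64(349), 16); 300 (np.int64(281), np.int64(334), 54); 308 -; 316 -; 324 (np.int64(280), np.int64(349), 70); 332 (np.int64(280), np.int64(349), 70); 340 (np.int64(280), np.int64(349), 70); 348 (np.int64(280), np.int64(349), 70); 356 (np.int64(280), np.int64(280), 1); 364 -; 372 -; 380 -; 388 -; 396 -;
```

The measured rows match the fully seated pin: its tip shows beyond the nut at row 138 (predicted 136) and the grip's rear at 284 (predicted 284).

```bash
python3 -m inch '[[0.45,0,0,20,0,0,0],[0.45,0,0,0,0,0,0],[0.45,0,0,0,0,0,0]]' && python3 -c "
from station import finish_job; print(finish_job())"
```

```text
t: 25.48
tool_pos: [0.4775, -0.0418, 0.193]
tcp_rot: [-3.141, -0.011, 0.002]
wrist_force: [0.0, -0.4, -0.0]
opening: 0.0384
gripper_force: 0.0
the job is handed in; nothing more can be done
None
```

The job is handed in at 25.5 s, with no verdict returned: the nut bit and was tightened about 31 to 39° more to the first slot in line with the hole, the pin went in at no more than about 1.5 N read between steps until its collar touched the nut, and nothing else was touched; I viewed 11 pictures, one over the limit of 10.

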